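Stand the bottle case base down on the cork board

ROBOT

A 6-joint arm with a two-finger parallel gripper is mounted at the origin on the work surface. World frame = base frame: x ahead of the robot, y to its left, z up, the work surface at z = 0. Lengths are in m, angles in rad, forces in N, time in s.
With the tool pointing down it reaches from about 0.275 to 0.725 m from the base axis. Payload 15.9 kg.
Tool frame: the origin (TCP) lies between the finger pads; the fingertips stand 14 mm ahead of it and the grasp point (between the pads) lies 5 mm behind it; z points along the fingers, y is the line along which they close (so a half turn about z gives the same grasp; the last joint's range is limited). The gripper opens to 85 mm and grips with 20 to 120 N. Pads are 22 mm wide; open, the fingers measure 114 mm over their backs; the gripper's body (76 mm by 85 mm) begins 54 mm behind the grasp point. The pads swing forward as they close: fully open they stand 13 mm farther back than shut.
Start: joints at [-1.325, 0.213, -0.034, 1.323, 0, 1.571], TCP at [0.122, -0.485, 0.245] pointing down, gripper open.
Joint ranges: [-2.98, 2.98], [-0.74, 1.72], [-1.14, 1.35], [-2.1, 2.04], [-1.57, 1.44], [-3.14, 3.14]. Speed limits (rad/s): [1.89, 1.89, 2.39, 2.57, 3.14, 3.14].

INTERFACE

Orientations are given as a 3x3 rotation matrix whose columns are the frame's x, y, z axes.
In Python, from rig import ctrl, viewer, models gives the robot as it stands.
- The arm moves only by the tool carry_out, never from a script. Its argument "commands" is one flat list of numbers, 6 for each row, row after row: the shift along the tool's x, y, z in mm, then the turn, a rotation vector about the tool's x, y, z in rad. In form: [dx, dy, dz, ax, ay, az, dx, dy, dz, ax, ay, az, ...]. A call has 1 to 12 rows; each row is the pose to reach, as a shift and turn from the pose commanded when the call began, along the tool's axes at that moment; what a row does not reach only later rows make up. A row lasts 1/12 s, in which the tool goes at most 41.7 mm and 7.16 degrees, less where a joint would pass 70% of its speed; a pose out of reach is approached as far as the arm can. A call with a gripper value outside its range is refused whole. "gripper" is the finger opening in mm, from 0 to 85.4, set as the call begins (left out, the last holds). The fingers move at their own pace and stop on an object; the grip force is fixed at half the most. Time passes only in rows, so rows that repeat a pose let the fingers close. It gives the time, the measured TCP pose, the force, the opening and the grip force at its end, in the units of the state.
- ctrl.observe(): the state, without advancing time (a new reading comes with each control period).
- viewer.grab_frame(name): name is "side" or "top"; returns the picture (400x640x3 uint8, blue, green, red); there is no depth.
- viewer.camera_params(name): a dict with "K" (3x3 intrinsics, pixels), "k1" (the pictures are not rectified: a ray, as slopes to the right and down, at radius r is drawn at 1 + k1 r^2 times it, then the intrinsics apply), "rvec" (rotation vector, rad) and "tvec" (3), from world to camera coordinates, as OpenCV has them. Camera axes: x right, y down, z forward; pixel columns grow to the right and rows downward; lengths in m; the calibration is good to about 2 mm. A picture is of the moment at which its call begins. camera_params takes no time and is no camera call.
- ctrl.job_done(): hands the job in; it is judged then, once.
Trained networks look in the newest picture that a camera, given by its name, has taken for a name from the list of things; names that differ only in an ending like _2 or _b are one class to them, and where a whole thing is asked for, a point or a joint stands for the part that bears it (a point fixed in the world has none). Each returns a list of dicts, best first, with "p" (0 to 1); they miss things now and then, are a little off and sometimes report something else, mostly with a low value. They report only what shows in the picture. A call takes as long as a camera call. They do not tell look-alikes from the thing itself.
- models.boxes_of(thing, camera): "centre" ([column, row] in pixels, amid what is visible of it).
- models.trace(thing, camera): "pixels" (400x640 bool, what is visible of it) and "centre" ([column, row] in pixels, amid what is visible of it).
The state is a dict: "t": time; "joint_positions": joint angles; "dq": joint speeds; "tau": joint torques, N m; "eef_pos": TCP position; "eef_rot": TCP orientation; "contact_force": force on the tool from outside, world axes, zero at the start; "ft_torque": the same for the moment, N m; "width": opening from 0.0 (shut) to 1.0 (fully open); "finger_force": force on a finger pad.
Only numpy, scipy, OpenCV 4.12 (cv2) and the standard library are available. Lean on these libraries where they do the work, as an engineer would, in place of code of your own. Each camera call takes 0.05 s, during which the arm holds its last target. There are 200 camera calls.

TASK

The closed wooden case on the desk has a bottle's heavy base packed at one end, but nothing outside shows which. Lift it clear of the desk so that the heavy end dips and gives itself away, then stand the case upright, heavy end down, near the middle of the cork board and let go. Do not drop it, and leave the bottle, bucket, mug and hole punch where they are.

Things in the scene. Friction and masses are not known exactly. Their poses are not given: they have to be found in the camera images.
- case_mid (a point): centre of the closed wooden case: plain pale wood, 200 mm long (its x axis), 60 mm wide (y), 60 mm high (z), lying flat on the desk at the start, about 0.6 to 0.75 kg. Both ends look alike; either may hold the heavy part, differently each time (the heavy_part hidden inside is not reported)
- case_pivot (a point): middle of the pin on which the case's swing handle is hinged: parallel to the case's y axis, midway along the case, 20 mm above its top face (50 mm above case_mid). Hung from the handle, the case swings on this pin until its heavy end has dipped by about 35 to 50 degrees. The hinge is slightly stiff: the handle stays where it is left, and swings 1.8 rad to either side
- end_p (a point): centre of the end face of the case at the +x end of its own x axis (100 mm from the middle), 30 mm above the underside when lying
- end_q (a point): centre of the opposite end face, at the -x end
- handle_grip (a point): centre of the dark wooden grip bar of the handle, 80 mm above the pin (160 mm above the desk at the start, handle upright): 40 mm along the case's y, 18 mm along x, 30 mm high. Pinched from above across its 40 mm, the fingers stay clear even when the case stands on end beside the upright handle: its face is then 20 mm from the pin, its top 20 mm above the grip's centre
- board: flat square board with a cork top, 180 x 180 mm, 8 mm thick, fixed to the desk; origin at the centre of its underside, sides along its x and y axes
- bottle: bystander: full green glass wine bottle, 75 mm across, 290 mm tall, standing; origin at the centre of its underside
- bucket: bystander: open steel wine bucket, 160 mm across, 170 mm tall; origin at the centre of its underside
- mug: bystander: white mug, 84 mm across, 95 mm tall; origin at the centre of its underside
- punch: bystander: desk hole punch, black and steel, 120 mm along its y, 60 mm deep, 55 mm tall; origin at the centre of its underside
Not all that is in view belongs to the job. Leave any green or yellow look-alike of the part that bears case_mid alone.

How it is judged:
On the way:
1. the case is lifted clear of the desk, with its heavy end dipping (height (world z) of each of end_p, end_q above 0.045 m and (angle between case_mid's own x axis and vertical below 1.31 rad or angle between case_mid's own x axis and vertical above 1.83 rad)), for 0.2 s.
At the end, for the whole second after the job is handed in: the case stands upright (long axis within about 5 degrees of vertical) at rest on the cork board, heavy end down, its centre within 55 mm of the board's centre seen from above, released ((angle between case_mid's own x axis and vertical below 0.1 rad or angle between case_mid's own x axis and vertical above 3.0416 rad) and height (world z) of heavy_part below 0.085 m and horizontal distance between case_mid and board below 0.055 m and height (world z) of case_mid between 0.1 and 0.116 m and linear speed of case below 0.02 m/s); the robot touches nothing.
It fails at once if the case is dropped or flung (moves faster than 1.2 m/s) (linear speed of case above 1.2 m/s).
It fails at once if the bottle is moved more than 30 mm or tipped over (distance of bottle from where it was at the start of the episode above 0.03 m or angle between bottle's own z axis and vertical above 0.4 rad).
It fails at once if the bucket is moved more than 30 mm or tipped over (distance of bucket from where it was at the start of the episode above 0.03 m or angle between bucket's own z axis and vertical above 0.4 rad).
It fails at once if the mug is moved more than 30 mm or tipped over (distance of mug from where it was at the start of the episode above 0.03 m or angle between mug's own z axis and vertical above 0.4 rad).
It fails at once if the punch is moved more than 30 mm or tipped over (distance of punch from where it was at the start of the episode above 0.03 m or angle between punch's own z axis and vertical above 0.4 rad).
It also fails if it takes over 54 s, if anything falls off the work surface, if the arm or the gripper's body presses on something with over 40 N, if the wrist force passes 120 N, or if a joint passes its speed limit or range.

## Working session

There is one attempt and no reset: what is moved stays moved. The work goes in short steps, Python scripts to look and compute and a tool call to move; the robot and the scene stay as the last step left them, time stands still between calls to the robot, and variables do not carry over. Pictures are saved under pics/ and viewed, at most 10 in all, crops included, and the job is handed in when it is done.

Besides the shell and the picture viewer there is one more tool, called after "Call:" as name(argument=value, ...) on one line, values as JSON. carry_out: Moves the arm, as the interface text tells. Its arguments: {"type":"object","properties":{"commands":{"type":"array"},"gripper":{"type":"number"}},"required":["commands"]}

```bash
mkdir -p pics; cat > h.py <<'E'
import numpy as np, cv2
from rig import ctrl, viewer, models
def cam(n):
    c=viewer.camera_params(n); R=cv2.Rodrigues(np.array(c["rvec"],float))[0]; return np.array(c["K"]),c["k1"],R,np.array(c["tvec"],float).ravel()
def ray(n,px):
    K,k1,R,t=cam(n)
    p=cv2.undistortPoints(np.array([[px]],float),K,np.array([k1,0,0,0.]))[0,0]
    return -R.T@t, R.T@np.array([p[0],p[1],1])
def onz(n,px,z):
    o,d=ray(n,px); return o+d*(z-o[2])/d[2]
def tri(a,b):
    (o1,d1),(o2,d2)=ray("top",a),ray("side",b)
    s=np.linalg.lstsq(np.c_[d1,-d2],o2-o1,rcond=None)[0]
    p,q=o1+s[0]*d1,o2+s[1]*d2; return (p+q)/2,np.linalg.norm(p-q)
def proj(n,P):
    K,k1,R,t=cam(n); return cv2.projectPoints(np.array(P,float).reshape(-1,3),cv2.Rodrigues(R)[0],t,K,np.array([k1,0,0,0.]))[0][:,0]
E
python3 - <<'E'
from h import *
f=[viewer.grab_frame(n) for n in("top","side")]
cv2.imwrite("pics/a.png",cv2.resize(np.vstack(f),(480,600)))
cv2.imwrite("pics/t.png",f[0]);cv2.imwrite("pics/s.png",f[1])
for n in("top","side"):
    o,d=ray(n,(320,200));print(n,o.round(3),d.round(2))
    for th in("case_mid","handle_grip","case_pivot","end_p","end_q","board","bottle","bucket","mug","punch"):
        print(n,th,[(np.round(r["centre"],0).tolist(),round(r["p"],2)) for r in models.boxes_of(th,n)][:4])
print(ctrl.observe()["eef_rot"])
E
```

```text
top [ 0.389 -0.008  1.658] [ 0.11 -0.   -0.99]
top case_mid [([409.0, 141.0], 0.78), ([366.0, 203.0], 0.63)]
top handle_grip [([413.0, 136.0], 0.53)]
top case_pivot [([369.0, 203.0], 0.87), ([366.0, 256.0], 0.71), ([411.0, 142.0], 0.59)]
top end_p [([408.0, 142.0], 0.93), ([368.0, 204.0], 0.68), ([364.0, 257.0], 0.57)]
top end_q [([408.0, 142.0], 0.93), ([368.0, 204.0], 0.68), ([364.0, 257.0], 0.57)]
top board [([262.0, 219.0], 0.55)]
top bottle [([464.0, 199.0], 0.73), ([373.0, 199.0], 0.52)]
top bucket [([159.0, 194.0], 0.85), ([264.0, 217.0], 0.26)]
top mug [([441.0, 266.0], 0.87)]
top punch [([331.0, 135.0], 0.67)]
side [-0.087  0.93   0.811] [ 0.48 -0.7  -0.53]
side case_mid [([323.0, 163.0], 0.72), ([345.0, 193.0], 0.7), ([396.0, 214.0], 0.61)]
side handle_grip [([402.0, 181.0], 0.65), ([322.0, 133.0], 0.65), ([352.0, 165.0], 0.49)]
side case_pivot [([352.0, 193.0], 0.88), ([322.0, 163.0], 0.75), ([398.0, 214.0], 0.74)]
side end_p [([352.0, 194.0], 0.69), ([322.0, 161.0], 0.69), ([397.0, 210.0], 0.65)]
side end_q [([352.0, 194.0], 0.69), ([322.0, 161.0], 0.69), ([397.0, 210.0], 0.65)]
side board [([299.0, 268.0], 0.67), ([350.0, 192.0], 0.47)]
side bottle [([392.0, 143.0], 0.62)]
side bucket [([179.0, 288.0], 0.68)]
side mug [([423.0, 176.0], 0.64), ([348.0, 194.0], 0.47)]
side punch [([272.0, 193.0], 0.56)]
[[ 9.69938888e-01  2.43348625e-01 -1.25028542e-05]
 [ 2.43348625e-01 -9.69938888e-01  1.34690308e-05]
 [-8.84933440e-06 -1.61066892e-05 -1.00000000e+00]]
```

View pics/t.png

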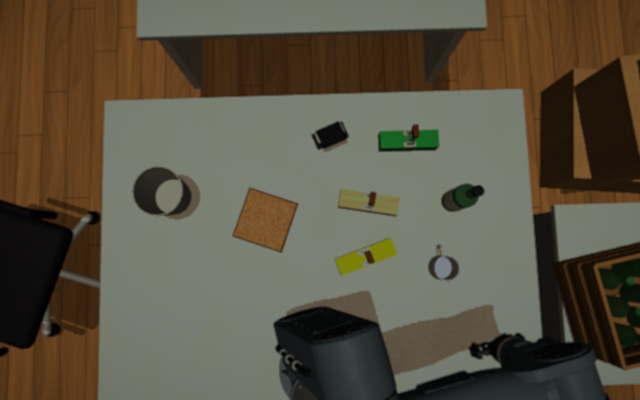

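View pics/s.png

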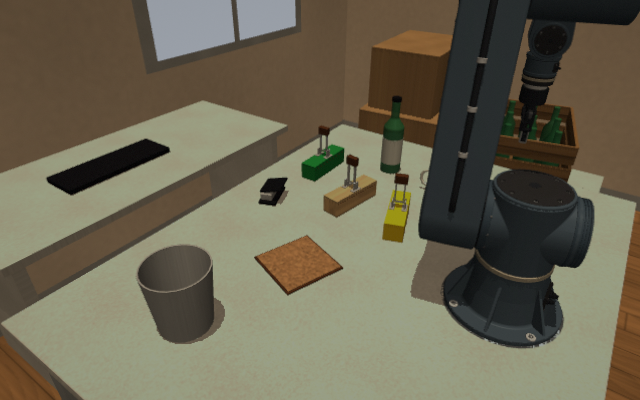

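Three look-alikes in the top view: green (409,140), yellow (366,256) and pale wood (368,203). In the side view they are at (323,163), (397,214) and (350,193). The plain pale wood one is ours, since green and yellow are excluded. I'll confirm it in a crop and measure.

```bash
cat > m.py <<'E'
from h import *
f={n:viewer.grab_frame(n) for n in("top","side")}
T,S=f["top"],f["side"]
cv2.imwrite("pics/c.png",np.hstack([cv2.resize(T[170:270,310:430],(480,400),interpolation=2),cv2.resize(S[145:225,310:390],(320,400)[::1],interpolation=2)]))
def pick(th,n,near,tol):
    for r in models.trace(th,n):
        c=np.array(r["centre"])
        if np.linalg.norm(c-near)<tol: return r
for th in("case_mid","case_pivot","handle_grip"):
    for n,near in(("top",(368,203)),("side",(350,185))):
        r=pick(th,n,near,28)
        if r:
            m=r["pixels"].astype(np.uint8);x=np.argwhere(m)[:,::-1].astype(np.float32)
            b=cv2.minAreaRect(x);print(th,n,np.round(r["centre"],1),r["p"],m.sum(),"rect",np.round(cv2.boxPoints(b),1).tolist())
            np.save(f"{th}_{n}.npy",m)
for th,n,z in(("board","top",.008),("board","side",.008),("punch","top",.03),("mug","top",.05),("bottle","top",.15),("bucket","top",.1)):
    r=models.trace(th,n)[0];m=r["pixels"].astype(np.uint8)
    cs=max(cv2.findContours(m,0,2)[0],key=cv2.contourArea)
    q=cv2.boxPoints(cv2.minAreaRect(cs))
    print(th,n,round(r["p"],2),onz(n,r["centre"],z).round(3),[onz(n,p,z)[:2].round(3).tolist() for p in cv2.approxPolyDP(cs,6,True)[:,0].astype(float)])
E
python3 m.py
```

```text
case_mid top [368.6 202.7] 0.67 1205 rect [[336.8999938964844, 207.3000030517578], [340.5, 186.1999969482422], [400.79998779296875, 196.3000030517578], [397.29998779296875, 217.39999389648438]]
case_mid side [346.2 192.1] 0.94 1573 rect [[317.3999938964844, 207.60000610351562], [348.70001220703125, 152.3000030517578], [386.5, 173.60000610351562], [355.29998779296875, 229.0]]
case_pivot top [366.5 203.4] 0.57 1204 rect [[336.5, 208.1999969482422], [339.79998779296875, 187.0], [399.8999938964844, 196.10000610351562], [396.70001220703125, 217.3000030517578]]
case_pivot side [347.1 191.4] 0.93 1432 rect [[317.70001220703125, 207.60000610351562], [348.6000061035156, 154.3000030517578], [385.29998779296875, 175.5], [354.3999938964844, 228.89999389648438]]
handle_grip top [374.1 197.4] 0.54 89 rect [[368.0, 192.0], [375.0, 192.0], [375.0, 205.0], [368.0, 205.0]]
board top 0.68 [0.499 0.182 0.008] [[0.615, 0.232], [0.447, 0.292], [0.391, 0.128], [0.555, 0.066]]
board side 0.69 [0.482 0.197 0.008] [[0.394, 0.125], [0.546, 0.071], [0.612, 0.233], [0.448, 0.296]]
punch top 0.61 [ 0.789 -0.051  0.03 ] [[0.831, -0.098], [0.795, 0.004], [0.741, -0.011], [0.781, -0.113]]
mug top 0.67 [ 0.328 -0.414  0.05 ] [[0.393, -0.406], [0.315, -0.368], [0.286, -0.446], [0.338, -0.466]]
bottle top 0.97 [ 0.544 -0.461  0.15 ] [[0.574, -0.534], [0.592, -0.472], [0.534, -0.395], [0.504, -0.419], [0.512, -0.473]]
bucket top 0.73 [0.596 0.513 0.1  ] [[0.663, 0.581], [0.604, 0.604], [0.537, 0.57], [0.521, 0.481], [0.555, 0.419], [0.598, 0.416], [0.666, 0.472]]
```

View pics/c.png

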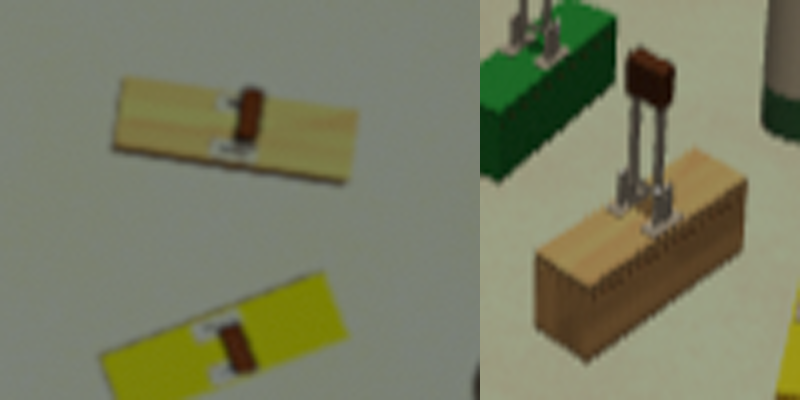

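The crop confirms the plain pale wood case. Its top-face corners are near (340,189), (399,197), (396,216) and (338,207) in the top view, and the dark grip top is near (372,199). Next I'll fit the pose.

```bash
cat > p.py <<'E'
from h import *
from scipy.optimize import least_squares
c=[(340,189.2),(399.2,197),(396.2,216),(338,207.3)]
W=np.array([onz("top",p,.06) for p in c]);print(W.round(3))
loc=np.array([[-.1,.03],[.1,.03],[.1,-.03],[-.1,-.03]])
# side-view crop corners: scale 4 / 5 ; offset (310,145)
# crop 80x80 -> 320x400
s=np.array([(537,250),(586,285),(747,180),(697,150)])-[480,0]; s=s/[4,5]+[310,145]
sw=np.array([onz("side",p,.06) for p in s]);print("side",s,sw.round(3))
g1=onz("top",(372.3,198.8),.175);print("grip top",g1.round(3))
sg=(np.array([650,78])-[480,0])/[4,5]+[310,145];print("grip tri",tri((372.3,198.8),sg),sg,onz("side",sg,.16))
print("centres",W.mean(0).round(4),sw.mean(0).round(4))
d=(W[1]+W[2]-W[0]-W[3])[:2];print("axis(left->right)",np.degrees(np.arctan2(d[1],d[0])),np.linalg.norm(d)/2)
E
python3 p.py
```

```text
[[ 0.595 -0.081  0.06 ]
 [ 0.563 -0.279  0.06 ]
 [ 0.5   -0.266  0.06 ]
 [ 0.534 -0.073  0.06 ]]
side [[324.25 195.  ]
 [336.5  202.  ]
 [376.75 181.  ]
 [364.25 175.  ]] [[ 0.595 -0.086  0.06 ]
 [ 0.539 -0.074  0.06 ]
 [ 0.5   -0.267  0.06 ]
 [ 0.556 -0.279  0.06 ]]
grip top [ 0.547 -0.176  0.175]
grip tri (array([ 0.54875845, -0.17724416,  0.16097723]), np.float64(0.00027268448139102175)) [352.5 160.6] [ 0.54958895 -0.17896484  0.16      ]
centres [ 0.5481 -0.1748  0.06  ] [ 0.5476 -0.1762  0.06  ]
axis(left->right) -99.68364285458999 0.19821252772240047
```

Call:
carry_out(commands=[488,-196,0,0,0,-1.143,488,-196,0,0,0,-1.143,488,-196,0,0,0,-1.143,488,-196,0,0,0,-1.143,488,-196,0,0,0,-1.143,488,-196,0,0,0,-1.143,488,-196,0,0,0,-1.143,488,-196,0,0,0,-1.143,488,-196,0,0,0,-1.143,488,-196,0,0,0,-1.143,488,-196,0,0,0,-1.143,488,-196,0,0,0,-1.143], gripper=85)

```text
t: 2.8
eef_pos: [0.5278, -0.1896, 0.2454]
eef_rot: [[0.181, 0.984, 0.0], [0.984, -0.181, -0.0], [-0.0, 0.0, -1.0]]
contact_force: [0.1, -1.0, 0.6]
width: 0.998
finger_force: 0.0
```

```bash
cat > o.py <<'E'
from h import *
s=ctrl.observe();print(s["t"],np.round(s["eef_pos"],4),"yang",np.degrees(np.arctan2(s["eef_rot"][1][1],s["eef_rot"][0][1])).round(2),"zax",np.round(np.array(s["eef_rot"])[:,2],3),np.round(s["joint_positions"],2),"F",np.round(s["contact_force"],1),"M",np.round(s["ft_torque"],2),s["width"],s["finger_force"])
E
python3 o.py
```

```text
2.8 [ 0.5278 -0.1896  0.2454] yang -10.4 zax [ 0. -0. -1.] [-0.34  0.34  0.14  1.37 -0.    1.41] F [ 0.1 -1.   0.6] M [-0.02 -0.02 -0.  ] 0.9979019046704836 0.0
```

Call:
carry_out(commands=[17,17,0,0,0,0,17,17,0,0,0,0,17,17,0,0,0,0,17,17,0,0,0,0,17,17,0,0,0,0])

```text
t: 3.22
eef_pos: [0.5455, -0.1784, 0.2455]
eef_rot: [[0.182, 0.983, 0.0], [0.983, -0.182, -0.0], [-0.0, 0.0, -1.0]]
contact_force: [0.3, -0.2, 0.2]
width: 0.993
finger_force: 0.0
```

```bash
python3 o.py
```

```text
3.2167 [ 0.5455 -0.1784  0.2455] yang -10.49 zax [ 0. -0. -1.] [-0.32  0.37  0.18  1.38 -0.    1.44] F [ 0.3 -0.2  0.2] M [-0.    0.04  0.  ] 0.9927593807351647 0.0
```

Call:
carry_out(commands=[3,2,10,0,0,0,3,2,30,0,0,0,3,2,50,0,0,0,3,2,70,0,0,0,3,2,85,0,0,0,3,2,93,0,0,0,3,2,93,0,0,0,3,2,93,0,0,0])

```text
t: 3.88
eef_pos: [0.5484, -0.1753, 0.1525]
eef_rot: [[0.182, 0.983, -0.0], [0.983, -0.182, 0.0], [0.0, -0.0, -1.0]]
contact_force: [-0.2, -0.6, 0.3]
width: 0.995
finger_force: 0.0
```

Call:
carry_out(commands=[0,0,0,0,0,0,0,0,0,0,0,0,0,0,0,0,0,0,0,0,0,0,0,0,0,0,0,0,0,0,0,0,0,0,0,0,0,0,0,0,0,0,0,0,0,0,0,0], gripper=30)

```text
t: 4.55
eef_pos: [0.5495, -0.1753, 0.1531]
eef_rot: [[0.181, 0.983, 0.002], [0.983, -0.181, -0.001], [-0.0, 0.002, -1.0]]
contact_force: [3.1, 0.2, 5.3]
width: 0.458
finger_force: 61.3
```

```bash
python3 o.py
```

```text
4.55 [ 0.5495 -0.1753  0.1531] yang -10.42 zax [ 0.002 -0.001 -1.   ] [-0.31  0.4  -0.01  1.16  0.    1.44] F [3.1 0.2 5.3] M [-0.12 -0.9   0.03] 0.4578329455101738 61.31817162036896
```

Gripped at about 39 mm. Next, a lift of 150 mm.

Call:
carry_out(commands=[0,0,-5,0,0,0,0,0,-15,0,0,0,0,0,-28,0,0,0,0,0,-41,0,0,0,0,0,-54,0,0,0,0,0,-67,0,0,0,0,0,-80,0,0,0,0,0,-94,0,0,0,0,0,-108,0,0,0,0,0,-122,0,0,0,0,0,-136,0,0,0,0,0,-150,0,0,0])

```text
t: 5.55
eef_pos: [0.548, -0.1749, 0.3032]
eef_rot: [[0.181, 0.983, -0.001], [0.983, -0.181, 0.0], [0.0, -0.001, -1.0]]
contact_force: [1.6, -0.4, -5.1]
width: 0.457
finger_force: 61.9
```

Call:
carry_out(commands=[0,0,0,0,0,0,0,0,0,0,0,0,0,0,0,0,0,0,0,0,0,0,0,0,0,0,0,0,0,0,0,0,0,0,0,0,0,0,0,0,0,0,0,0,0,0,0,0,0,0,0,0,0,0,0,0,0,0,0,0])

```text
t: 6.38
eef_pos: [0.5486, -0.1751, 0.3023]
eef_rot: [[0.181, 0.983, -0.0], [0.983, -0.181, -0.0], [-0.0, -0.0, -1.0]]
contact_force: [-0.4, 0.1, -5.8]
width: 0.458
finger_force: 61.8
```

```bash
python3 o.py; python3 -c "
from h import *
T=viewer.grab_frame('top');S=viewer.grab_frame('side')
cv2.imwrite('pics/d.png',np.hstack([cv2.resize(T[130:280,300:450],(400,400)),cv2.resize(S[60:220,270:430],(400,400))]))"
```

```text
6.3833 [ 0.5486 -0.1751  0.3023] yang -10.43 zax [-0. -0. -1.] [-0.31  0.38  0.34  1.53 -0.    1.44] F [-0.4  0.1 -5.8] M [-0.01  0.02 -0.02] 0.4576195850605092 61.843639612197876
```

View pics/d.png

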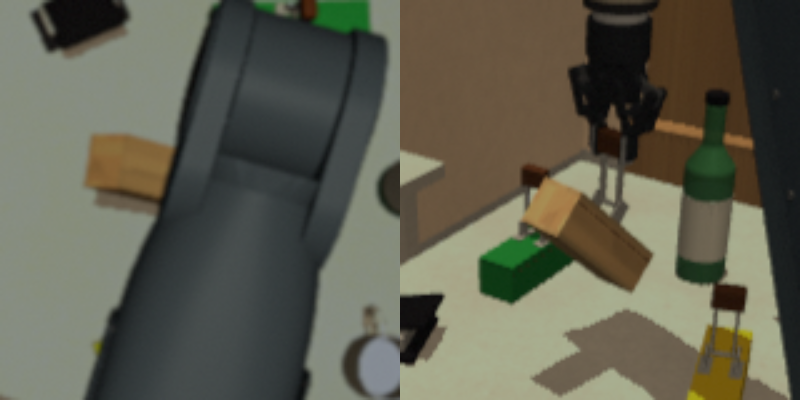

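The side view (right) shows the −y end dipping: its lower end is near crop (640,280), and the raised light end is near (555,200). So the heavy end faces −y, which is −tool x. Carrying it over the board.

Call:
carry_out(commands=[5,-1,0,0,0,0,15,-4,0,0,0,0,30,-9,0,0,0,0,50,-14,0,0,0,0,70,-20,0,0,0,0,90,-26,0,0,0,0,110,-32,0,0,0,0,130,-38,0,0,0,0,150,-43,0,0,0,0,170,-49,0,0,0,0,190,-55,0,0,0,0,210,-61,0,0,0,0])

```text
t: 7.48
eef_pos: [0.526, 0.0443, 0.3025]
eef_rot: [[0.181, 0.984, 0.0], [0.984, -0.181, 0.0], [0.0, 0.0, -1.0]]
contact_force: [0.7, -0.5, -6.7]
width: 0.464
finger_force: 61.8
```

Call:
carry_out(commands=[20,-6,0,0,0,0,40,-12,0,0,0,0,60,-17,0,0,0,0,80,-23,0,0,0,0,100,-29,0,0,0,0,120,-35,0,0,0,0,140,-41,0,0,0,0,155,-45,0,0,0,0,165,-48,0,0,0,0,171,-50,0,0,0,0,174,-50,0,0,0,0,174,-50,0,0,0,0])

```text
t: 8.48
eef_pos: [0.5089, 0.2229, 0.3023]
eef_rot: [[0.181, 0.984, -0.0], [0.984, -0.181, -0.0], [-0.0, -0.0, -1.0]]
contact_force: [0.5, -0.0, -6.1]
width: 0.46
finger_force: 61.9
```

Call:
carry_out(commands=[0,0,0,0,0,0,0,0,0,0,0,0,0,0,0,0,0,0,0,0,0,0,0,0,0,0,0,0,0,0,0,0,0,0,0,0,0,0,0,0,0,0,0,0,0,0,0,0,0,0,0,0,0,0,0,0,0,0,0,0])

```text
t: 9.32
eef_pos: [0.509, 0.2227, 0.3023]
eef_rot: [[0.181, 0.983, -0.0], [0.983, -0.181, -0.0], [-0.0, -0.0, -1.0]]
contact_force: [-0.4, -0.7, -5.8]
width: 0.458
finger_force: 61.9
```

```bash
cat > fit.py <<'E'
from h import *
import sys
s=ctrl.observe(); e=np.array(s["eef_pos"]);X=np.array(s["eef_rot"])[:,0]
h=-X.copy();h[2]=0;h/=np.linalg.norm(h);up=np.array([0,0,1.]);w=np.cross(up,h)
S=viewer.grab_frame("side")
cand=models.trace("case_mid","side")
pin=e-[0,0,.0731]
def mask(th,pin):
    a=np.cos(th)*h-np.sin(th)*up; z=np.sin(th)*h+np.cos(th)*up; m=pin-.05*z
    q=proj("side",[m+i*.1*a+j*.03*w+k*.03*z for i in(-1,1) for j in(-1,1) for k in(-1,1)])
    M=np.zeros((400,640),np.uint8);cv2.fillConvexPoly(M,cv2.convexHull(q.astype(np.float32)).astype(np.int32),1);return M
hsv=cv2.cvtColor(S,cv2.COLOR_BGR2HSV)
best=None
for r in cand:
    m=r["pixels"].astype(np.uint8)
    m=cv2.morphologyEx(m,cv2.MORPH_OPEN,np.ones((7,7)))
    for t in np.radians(np.arange(0,110,1)):
        for dh in(-.01,-.005,0,.005,.01):
          for dz in(-.004,0,.004):
            M=mask(t,pin+dh*h+[0,0,dz]);v=(M&m).sum()/(M|m).sum()
            if best is None or v>best[0]: best=(v,np.degrees(t),dh,dz,r["p"],m.sum())
print("dip fit",best)
if len(sys.argv)>1: cv2.imwrite(sys.argv[1],cv2.resize(S[80:320,180:460],(700,600)))
E
python3 o.py; python3 fit.py pics/e.png
```

```text
9.3167 [0.509  0.2227 0.3023] yang -10.42 zax [-0. -0. -1.] [0.41 0.33 0.27 1.51 0.   2.17] F [-0.4 -0.7 -5.8] M [-0.02  0.06  0.02] 0.45837008094253906 61.8815803527832Traceback (most recent call last):
  File "fit.py", line 20, in <module>
    M=mask(t,pin+dh*h+[0,0,dz]);v=(M&m).sum()/(M|m).sum()
  File "fit.py", line 10, in mask
    q=proj("side",[m+i*.1*a+j*.03*w+k*.03*z for i in(-1,1) for j in(-1,1) for k in(-1,1)])
  File "h.py", line 16, in proj
    K,k1,R,t=cam(n); return cv2.projectPoints(np.array(P,float).reshape(-1,3),cv2.Rodrigues(R)[0],t,K,np.array([k1,0,0,0.]))[0][:,0]
             ~~~^^^
  File "h.py", line 4, in cam
    c=viewer.camera_params(n); R=cv2.Rodrigues(np.array(c["rvec"],float))[0]; return np.array(c["K"]),c["k1"],R,np.array(c["tvec"],float).ravel()
ValueError: time passes only in moves, steps and waits
```

Too many calibration calls, so I'll cache the camera parameters.

```bash
sed -i 's/^def cam(n)/import functools\n@functools.cache\ndef cam(n)/' h.py; python3 fit.py pics/e.png
```

```text
dip fit (np.float64(0.8682385575589459), np.float64(39.0), 0.005, -0.004, 0.77, np.uint64(2009))
```

View pics/e.png

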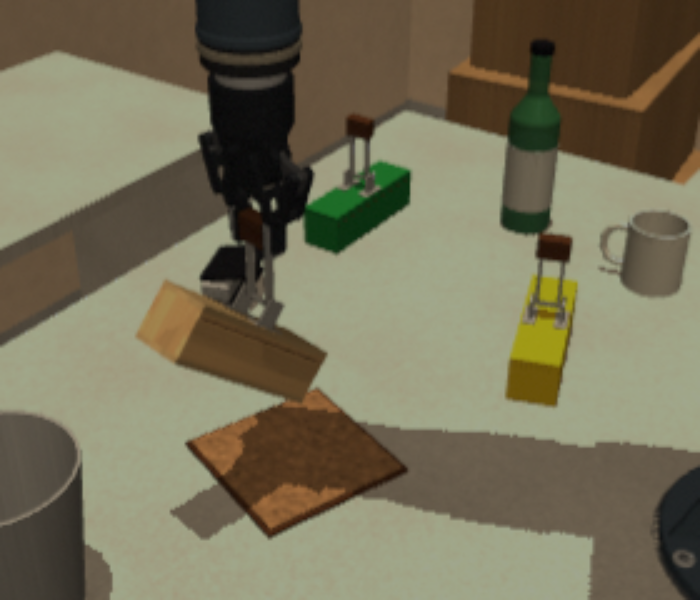

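The dip is about 39°, with the heavy end near crop (310,375), −y side, over the cork. I'll line up, lower until it touches, then roll the case about its lower edge by moving the pin along an arc.

Call:
carry_out(commands=[4,0,5,0,0,0,8,0,15,0,0,0,12,0,27,0,0,0,14,0,39,0,0,0,14,0,51,0,0,0,14,0,63,0,0,0,14,0,73,0,0,0,14,0,80,0,0,0,14,0,85,0,0,0,14,0,88,0,0,0,14,0,90,0,0,0,14,0,90,0,0,0])

```text
t: 10.52
eef_pos: [0.5116, 0.2365, 0.2123]
eef_rot: [[0.181, 0.983, 0.0], [0.983, -0.181, 0.0], [0.0, 0.0, -1.0]]
contact_force: [-0.1, 0.2, -6.0]
width: 0.46
finger_force: 61.9
```

Call:
carry_out(commands=[0,0,0,0,0,0,0,0,1,0,0,0,0,0,2,0,0,0,0,0,2,0,0,0,0,0,2,0,0,0,0,0,2,0,0,0])

```text
t: 11.02
eef_pos: [0.5116, 0.2365, 0.2104]
eef_rot: [[0.181, 0.983, 0.0], [0.983, -0.181, 0.0], [0.0, 0.0, -1.0]]
contact_force: [-1.0, -0.6, -6.3]
width: 0.46
finger_force: 61.9
```

Call:
carry_out(commands=[0,0,1,0,0,0,0,0,2,0,0,0,0,0,2,0,0,0,0,0,2,0,0,0])

```text
t: 11.35
eef_pos: [0.5115, 0.2364, 0.2082]
eef_rot: [[0.181, 0.983, -0.0], [0.983, -0.181, -0.0], [-0.0, -0.0, -1.0]]
contact_force: [0.9, 0.8, -6.7]
width: 0.461
finger_force: 61.9
```

Call:
carry_out(commands=[0,0,1,0,0,0,0,0,1,0,0,0,0,0,1,0,0,0])

```text
t: 11.6
eef_pos: [0.5115, 0.2364, 0.2072]
eef_rot: [[0.181, 0.983, -0.0], [0.983, -0.181, -0.0], [-0.0, -0.0, -1.0]]
contact_force: [0.1, 0.0, -6.1]
width: 0.459
finger_force: 61.9
```

Call:
carry_out(commands=[0,0,1,0,0,0,0,0,1,0,0,0,0,0,1,0,0,0])

```text
t: 11.85
eef_pos: [0.5115, 0.2365, 0.2063]
eef_rot: [[0.181, 0.983, -0.0], [0.983, -0.181, -0.0], [-0.0, -0.0, -1.0]]
contact_force: [-0.4, 0.4, -6.0]
width: 0.459
finger_force: 61.9
```

Call:
carry_out(commands=[0,0,1,0,0,0,0,0,1,0,0,0,0,0,1,0,0,0])

```text
t: 12.1
eef_pos: [0.5117, 0.2367, 0.2057]
eef_rot: [[0.181, 0.984, 0.001], [0.984, -0.181, 0.001], [0.001, 0.0, -1.0]]
contact_force: [0.2, 0.9, 0.2]
width: 0.46
finger_force: 62.4
```

Contact: about 6 N is taken up. Rolling in stages.

Call:
carry_out(commands=[-3,0,-0.4,0,0,0,-6,0,-0.9,0,0,0,-9,0,-1.3,0,0,0,-13,0,-1.8,0,0,0,-13,0,-1.8,0,0,0])

```text
t: 12.52
eef_pos: [0.5093, 0.2229, 0.2077]
eef_rot: [[0.181, 0.983, 0.001], [0.983, -0.181, 0.0], [0.0, 0.001, -1.0]]
contact_force: [0.0, 2.1, 6.3]
width: 0.459
finger_force: 63.1
```

```bash
python3 o.py; python3 fit.py pics/f.png
```

```text
12.5167 [0.5093 0.2229 0.2077] yang -10.45 zax [ 0.001  0.    -1.   ] [ 0.41  0.34  0.04  1.27 -0.    2.17] F [0.  2.1 6.3] M [ 0.38  0.29 -0.01] 0.4592767617157833 63.05664896965027
dip fit (np.float64(0.8751253761283851), np.float64(46.0), 0, 0, 0.58, np.uint64(1910))
```

46° and tracking the arc without slipping. Continuing.

Call:
carry_out(commands=[-4,0,-0.3,0,0,0,-8,0,-0.5,0,0,0,-13,0,-0.6,0,0,0,-18,0,-0.6,0,0,0,-22,0,-0.4,0,0,0,-27,0,0,0,0,0,-31,0,0.4,0,0,0,-36,0,1.2,0,0,0,-40,0,2,0,0,0,-40,0,2,0,0,0])

```text
t: 13.45
eef_pos: [0.5019, 0.1831, 0.2054]
eef_rot: [[0.182, 0.983, 0.001], [0.983, -0.182, -0.001], [-0.001, 0.001, -1.0]]
contact_force: [0.4, -0.9, 5.3]
width: 0.459
finger_force: 63.2
```

```bash
python3 o.py; python3 fit.py pics/g.png
```

```text
13.45 [0.5019 0.1831 0.2054] yang -10.48 zax [ 0.001 -0.001 -1.   ] [ 0.35  0.29 -0.03  1.25 -0.    2.1 ] F [ 0.4 -0.9  5.3] M [-0.45  0.15  0.  ] 0.4589218876593172 63.161154985427856
dip fit (np.float64(0.8509949097639982), np.float64(64.0), 0.005, -0.004, 0.65, np.uint64(2066))
```

Call:
carry_out(commands=[-3,0,0.6,0,0,0,-6.5,0,1.5,0,0,0,-13,0,3.4,0,0,0,-19.3,0,5.6,0,0,0,-25.5,0,8.1,0,0,0,-31.6,0,11,0,0,0,-37.5,0,14.1,0,0,0,-43.3,0,17.6,0,0,0,-46,0,19.5,0,0,0,-49,0,21.3,0,0,0,-49,0,21.3,0,0,0])

```text
t: 14.47
eef_pos: [0.493, 0.1353, 0.1833]
eef_rot: [[0.182, 0.983, -0.0], [0.983, -0.182, -0.001], [-0.001, 0.0, -1.0]]
contact_force: [2.8, -2.6, 1.7]
width: 0.459
finger_force: 63.0
```

```bash
python3 o.py; python3 fit.py pics/i.png
```

```text
14.4667 [0.493  0.1353 0.1833] yang -10.47 zax [-0.    -0.001 -1.   ] [ 0.27  0.26 -0.14  1.18 -0.    2.02] F [ 2.8 -2.6  1.7] M [-1.06 -0.91 -0.21] 0.45867905072687704 63.01609396934509
dip fit (np.float64(0.9191877331123083), np.float64(91.0), 0.005, 0, 0.86, np.uint64(2317))
```

View pics/i.png

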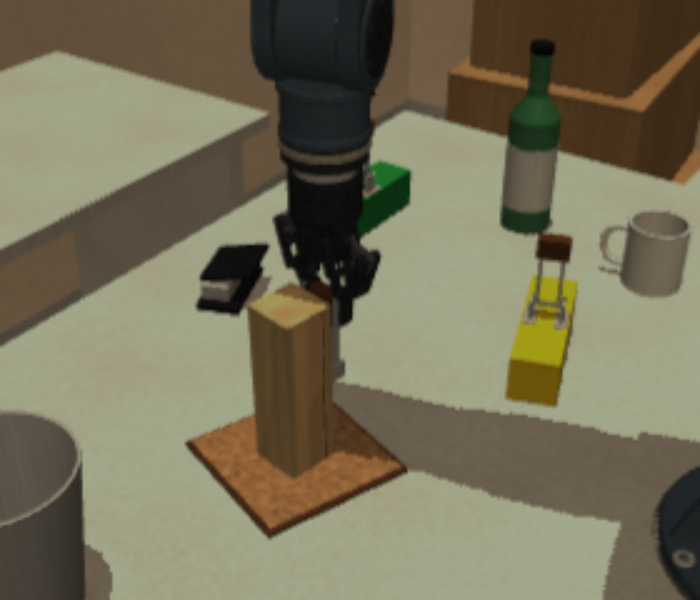

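The case is nearly upright on the cork, with its foot near crop (295,465). By pin height there are about 2° left, so I'll finish the arc and check the force.

Call:
carry_out(commands=[-1,0,0.7,0,0,0,-2,0,1.3,0,0,0,-3,0,1.8,0,0,0,-3,0,1.8,0,0,0,-3,0,1.8,0,0,0])

```text
t: 14.98
eef_pos: [0.4925, 0.1332, 0.1819]
eef_rot: [[0.181, 0.983, -0.0], [0.983, -0.181, 0.0], [0.0, -0.0, -1.0]]
contact_force: [2.4, -2.5, -0.3]
width: 0.461
finger_force: 63.0
```

```bash
python3 o.py; python3 fit.py
```

```text
14.9833 [0.4925 0.1332 0.1819] yang -10.43 zax [-0.  0. -1.] [ 0.26  0.25 -0.14  1.17  0.    2.02] F [ 2.4 -2.5 -0.3] M [-0.72 -1.04 -0.21] 0.46083865411723024 62.961448431015015
dip fit (np.float64(0.9400330851943756), np.float64(91.0), 0.005, 0, 0.88, np.uint64(2340))
```

Call:
carry_out(commands=[0,0,0,0,0,0,0,0,0,0,0,0,0,0,0,0,0,0,0,0,0,0,0,0,0,0,0,0,0,0,0,0,0,0,0,0], gripper=70)

```text
t: 15.58
eef_pos: [0.4924, 0.1333, 0.182]
eef_rot: [[0.181, 0.983, -0.0], [0.983, -0.181, 0.0], [0.0, -0.0, -1.0]]
contact_force: [-0.3, 0.0, 0.5]
width: 0.818
finger_force: 0.0
```

```bash
python3 o.py; python3 fit.py pics/j.png
```

```text
15.5833 [0.4924 0.1333 0.182 ] yang -10.42 zax [-0.  0. -1.] [ 0.26  0.25 -0.14  1.17  0.    2.02] F [-0.3  0.   0.5] M [-0.03  0.01 -0.01] 0.8183645586531536 0.0
dip fit (np.float64(0.9204406364749081), np.float64(91.0), 0.005, 0, 0.96, np.uint64(2356))
```

View pics/j.png

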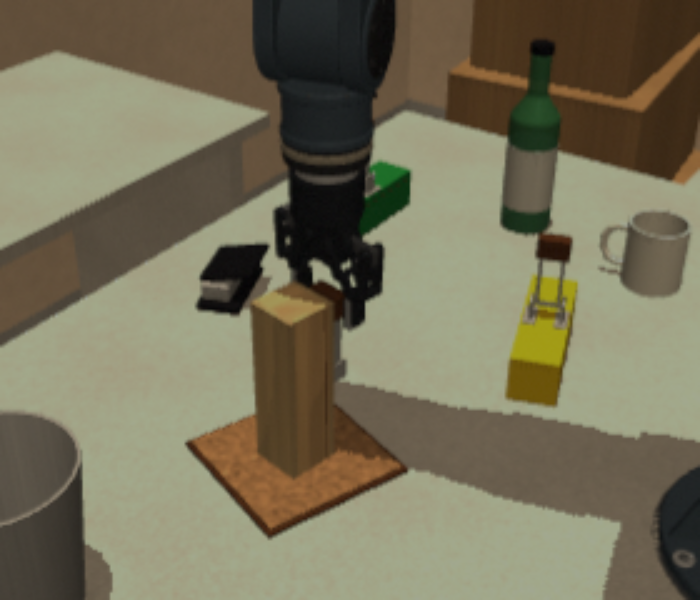

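Released: the case stands upright on its own, with the contact force at zero. Now retreating straight up.

Call:
carry_out(commands=[0,0,-3,0,0,0,0,0,-8,0,0,0,0,0,-15,0,0,0,0,0,-25,0,0,0,0,0,-40,0,0,0,0,0,-55,0,0,0,0,0,-75,0,0,0,0,0,-95,0,0,0,0,0,-115,0,0,0,0,0,-120,0,0,0,0,0,-120,0,0,0,0,0,-120,0,0,0])

```text
t: 16.68
eef_pos: [0.4926, 0.1332, 0.3019]
eef_rot: [[0.181, 0.983, 0.0], [0.983, -0.181, 0.0], [0.0, 0.0, -1.0]]
contact_force: [-0.1, -0.0, -0.7]
width: 0.817
finger_force: 0.0
```

```bash
python3 o.py; python3 - <<'E'
from h import *
T=viewer.grab_frame('top');S=viewer.grab_frame('side')
cv2.imwrite('pics/k.png',np.hstack([cv2.resize(T[160:280,210:330],(400,400)),cv2.resize(S[140:300,220:380],(400,400))]))
E
```

```text
16.6833 [0.4926 0.1332 0.3019] yang -10.43 zax [ 0.  0. -1.] [0.26 0.23 0.13 1.47 0.   2.02] F [-0.1 -0.  -0.7] M [ 0.01  0.05 -0.  ] 0.8171800371041531 0.0
```

View pics/k.png

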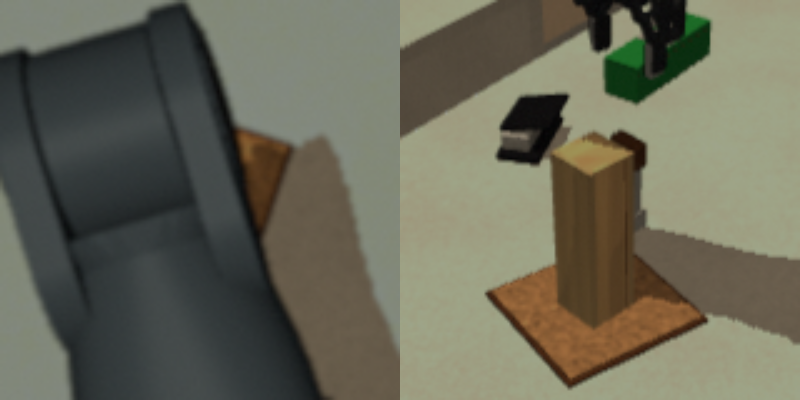

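The case stands clear of the gripper. Its foot is near side-crop (595,320), and its centre works out at about (0.50, 0.18), within a few mm of the board's centre. Handing in.

```bash
python3 -c "
from rig import ctrl
print(ctrl.job_done())"
```

```text
the job is handed in; nothing more can be done
None
```

The case stands upright near the middle of the cork board, heavy end (the one that faced −y) down and released; I handed the job in at about 17 s, but it returned no verdict.

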